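# Lock a flanged filter barrel under the slotted hold-down plate

### The arm

A 7-joint arm with a two-finger parallel gripper is mounted at the origin on the work surface. World frame = base frame: x ahead of the robot, y to its left, z up, the work surface at z = 0. Lengths are in mm, angles in rad, forces in N, time in s.
With the tool pointing down it reaches from about 400 to 875 mm from the base axis. Payload 19.3 kg.
Tool frame: the origin (TCP) lies on the centre line of the jaws, within the pads' length; the fingertips stand 19 mm ahead of it and the grasp point (between the pads) is the TCP (ctrl.tips_ahead is the distance from the TCP to the fingertips, in mm); z points along the fingers, y is the line along which they close (so a half turn about z gives the same grasp; the last joint's range is limited). The gripper opens to 85 mm and grips with 20 to 120 N. Pads are 22 mm wide; open, the fingers measure 114 mm over their backs; the gripper's body (76 mm by 85 mm) begins 54 mm behind the grasp point. The pads swing forward as they close: fully open they stand 13 mm farther back than shut.
Start: joints at [-1.177, 0.521, -0.036, 1.599, 0.021, 1.021, -0.113], TCP at [279.61, 558.957, 250.291] pointing down, gripper open.
Joint ranges: [-2.91, 2.91], [-0.3, 2.13], [-1.5, 1.42], [0.17, 2.43], [-1.26, 4.41], [0.16, 1.93], [-2.52, 2.52]. Speed limits (rad/s): [1.89, 1.89, 2.39, 2.39, 3.01, 3.01, 3.01].

### API

Orientations are given as a 3x3 rotation matrix whose columns are the frame's x, y, z axes.
In Python, from rig import status, vision, ctrl gives the robot as it stands. The module is installed in compiled form; this text tells all that it offers.
- The arm moves only by the shell command python3 -m inch 'ROWS' [FORCE]. ROWS is JSON, one flat list of numbers, 7 for each row, row after row: the shift along the tool's x, y, z in m, then the turn, a rotation vector about the tool's x, y, z in degrees, then the opening, from 0 (shut) to 1 (fully open). A call has 1 to 12 rows; each row is the pose to reach, as a shift and turn from the pose commanded when the call began, along the tool's axes at that moment; what a row does not reach only later rows make up. A row lasts 1/10 s, in which the tool goes at most 50 mm and 8.59 degrees, less where a joint would pass 70% of its speed; a pose out of reach is approached as far as the arm can. A call with a gripper value outside its range is refused whole. The fingers move at their own pace and stop on an object; FORCE is the grip in N (left out, the last holds). Time passes only in rows, so rows that repeat a pose let the fingers close. It gives the time, the measured TCP pose, the force, the opening and the grip force at its end, in the units of the state.
- status.observe(): the state, without advancing time (a new reading comes with each control period).
- vision.grab_frame(name): name is "scene" or "top"; returns a dict with "color" (480x640x3 uint8, blue, green, red), "fx", "fy", "cx", "cy" (pixels), "R" (3x3) and "t" (3): a world point X has camera coordinates R X + t. Camera axes: x right, y down, z forward; pixel columns grow to the right and rows downward; lengths in mm; the calibration is good to about 2 mm. A picture is of the moment at which its call begins. There is no depth.
- ctrl.close_job(): hands the job in; it is judged then, once.
The state is a dict: "clock": time; "joint_pos": joint angles; "joint_velocities": joint speeds; "joint_torque": joint torques, N m; "tcp_pos": TCP position; "ee_rot": TCP orientation; "contact_force": force on the tool from outside, world axes, zero at the start; "wrist_torque": the same for the moment, N m; "opening": finger opening in mm; "finger_force": force on a finger pad.
Only numpy, scipy, OpenCV 4.12 (cv2) and the standard library are available. Lean on these libraries where they do the work, as an engineer would, in place of code of your own. Each camera call takes 0.05 s, during which the arm holds its last target. There are 200 camera calls.

### The job

Before its hose can be fitted, the steel filter barrel with the wide flange at its foot has to be locked down. Slide it, standing upright, into the open slot of the aluminium hold-down stand, all the way to the end of the slot, so that it stands on the worktop with its foot flange under the slotted plate, and let go. Keep it upright throughout and leave the other two steel barrels where they stand.

Things in the scene. Friction and masses are not known exactly. Their poses are not given: they have to be found in the camera images.
- foot_barrel_mid (a point): Barrel to lock down: bare steel, loose, upright, 350 g. Cylinder 34 mm across, 105 mm tall (side straight to 95 mm, then a low dome), with a round flange 72 mm across, 8 mm thick at its very foot. Point: on the axis, half-way up (52 mm above the underside); z up, yaw meaningless. Grip the cylinder 65 to 80 mm above its underside, so that the fingers clear the stand's plate.
- stand: Aluminium stand fixed to the worktop: level plate 116 mm wide (y), underside 20 mm and top 26 mm up, on side and back walls. A 52 mm wide slot, open in front, runs along x. Origin: on the worktop, on the slot's centre line, where the barrel's axis belongs; +x points into the slot. Front edge x -55 mm, slot end x +21 (barrel touches with its axis at +4), side walls inside y +-50, back wall x +42.
- plain_barrel_mid (a point): Look-alike to leave alone: loose upright steel barrel 40 mm in diameter, 105 mm tall, without any flange. Point on its axis, half-way up.
- top_barrel_mid (a point): Look-alike to leave alone: loose upright steel barrel 46 mm in diameter, 105 mm tall, with a flange 68 mm in diameter and 8 mm thick near its top (80 to 88 mm up) and none at its foot. Point on its axis, half-way up.
There are look-alikes about, which are no part of the job. Leave any green or red look-alike of the part that bears foot_barrel_mid alone. Several things look just like the stand: the one meant starts farthest to the robot's right.

How it is judged (in metres and radians):
At the end, for the whole second after the job is handed in: The foot-flanged barrel stands upright (within 0.1 rad) and at rest on the worktop in the slot, its foot flange under the plate, pushed in to within 18 mm of touching the slot's end (its axis not more than 14 mm short of the stand's origin) and within 13 mm of the slot's centre line (x of foot_barrel_mid in the frame of stand between -0.014 and 0.01 m and y of foot_barrel_mid in the frame of stand between -0.013 and 0.013 m and height (world z) of foot_barrel_mid below 0.057 m and angle between foot_barrel_mid's own z axis and vertical below 0.1 rad and linear speed of foot_barrel below 0.02 m/s).
It fails at once if the foot-flanged barrel is tipped over by more than 0.6 rad (angle between foot_barrel_mid's own z axis and vertical above 0.6 rad).
It fails at once if the plain barrel is moved by more than 40 mm (distance of plain_barrel_mid from where it was at the start of the episode above 0.04 m).
It fails at once if the barrel with the top flange is moved by more than 40 mm (distance of top_barrel_mid from where it was at the start of the episode above 0.04 m).
It also fails if it takes over 48 s, if anything falls off the work surface, if the arm or the gripper's body presses on something with over 40 N, if the wrist force passes 120 N, or if a joint passes its speed limit or range.

## Working session

There is one attempt and no reset: what is moved stays moved. The work goes in short steps, Python scripts to look and compute and a shell command to move; the robot and the scene stay as the last step left them, time stands still between calls to the robot, and variables do not carry over. Pictures are saved under pics/ and viewed, at most 10 in all, crops included, and the job is handed in when it is done.

```bash
mkdir -p pics; cat > h.py <<'E'
import numpy as np, cv2, json
from rig import status, vision, ctrl
def ray(f,u,v,z):
    R=np.array(f["R"]);t=np.array(f["t"]);C=-R.T@t
    d=R.T@np.array([(u-f["cx"])/f["fx"],(v-f["cy"])/f["fy"],1]);return C+d*(z-C[2])/d[2]
def proj(f,X):
    c=np.array(f["R"])@np.array(X,float)+np.array(f["t"]);return f["fx"]*c[0]/c[2]+f["cx"],f["fy"]*c[1]/c[2]+f["cy"]
E
python3 - <<'E'
from h import *
s=status.observe();print(s["clock"],s["tcp_pos"],np.round(s["ee_rot"],3).tolist(),s["opening"])
for n in("scene","top"):
    f=vision.grab_frame(n);cv2.imwrite(f"pics/{n}0.png",f["color"])
    R=np.array(f["R"]);print(n,-R.T@np.array(f["t"]),R.round(2).tolist(),f["fx"],f["cx"],f["cy"])
E
```

```text
0.0 [279.47062764 558.68772376 249.72583794] [[-0.894, 0.447, -0.0], [0.447, 0.894, -0.001], [-0.0, -0.001, -1.0]] 85.3496786194677
scene [1179.17361871 -188.48321237  932.88162197] [[0.34, 0.94, -0.02], [0.71, -0.27, -0.65], [-0.61, 0.21, -0.76]] 487.1922315499988 318.1995121262331 232.99562254326352
top [ 407.36634565   36.85367357 1019.25232448] [[-0.02, -1.0, -0.0], [-1.0, 0.02, -0.05], [0.05, 0.0, -1.0]] 474.2356595939659 318.4858175399152 242.59295300436116
```

View pics/scene0.png

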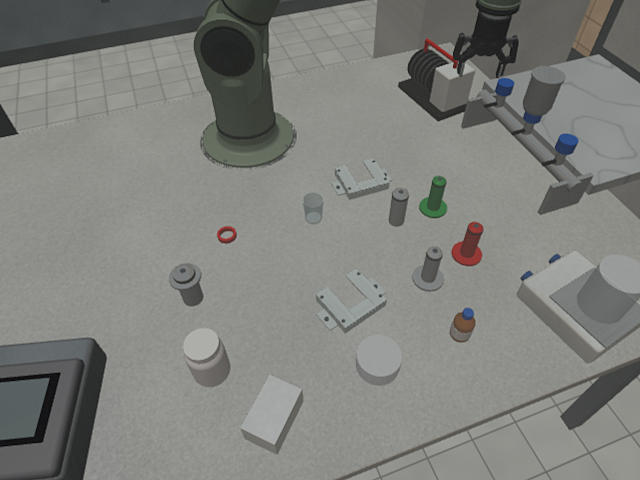

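View pics/top0.png

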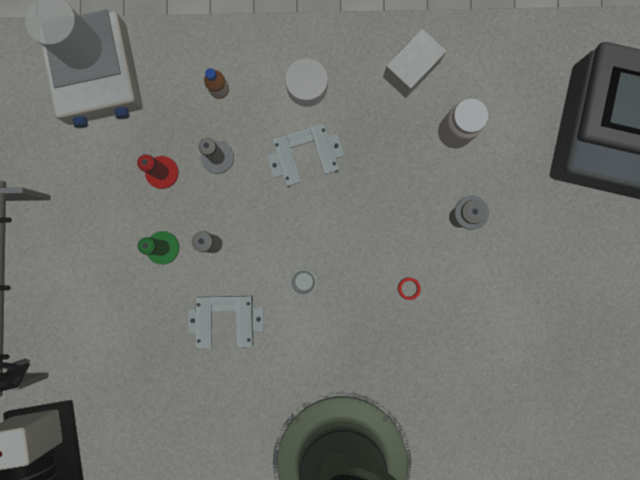

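Candidates for the barrel, in the top image: grey with a foot flange (215,156), red (160,170), green (162,247), plain grey (205,242), top-flanged grey (472,212). I choose the one at (215,156). Stands are at (305,155) and (226,320). The one farther to the robot's right (-y, image right) is (305,155), and its slot opens toward the robot. I'll check both in a crop.

```bash
python3 - <<'E'
from h import *
c=cv2.imread("pics/top0.png")[110:200,190:350];cv2.imwrite("pics/crop1.png",cv2.resize(c,None,fx=5,fy=5,interpolation=cv2.INTER_CUBIC))
E
```

```text
(no output)
```

View pics/crop1.png

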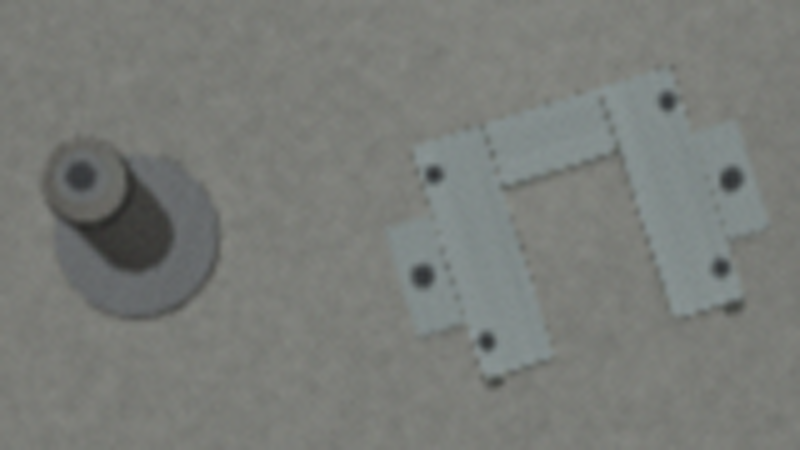

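The crop confirms the steel barrel with the foot flange, with its flange centre at crop (137,238). The stand's slot end corners are at (503,186) and (620,152), and the slot mouth is at (552,355) and (675,317).

```bash
cat >> h.py <<'E'
def ik(p0,R0,target,yaw=None): return R0.T@(np.array(target)-p0)
E
python3 - <<'E'
from h import *
f=vision.grab_frame("top")
g=lambda u,v,z: ray(f,190+(u+.5)/5-.5,110+(v+.5)/5-.5,z)
# +x stand = image up, +y = image left
pts=[((503,186),(21,26)),((620,152),(21,-26)),((552,355),(-55,26)),((675,317),(-55,-26)),((490,380),(-55,58)),((742,300),(-55,-58))]
W=np.array([g(*p,26)[:2] for p,_ in pts]);S=np.array([s for _,s in pts],float)
wm,sm=W.mean(0),S.mean(0);U,_,V=np.linalg.svd((S-sm).T@(W-wm));R=(U@V).T
o=wm-R@sm;yaw=np.arctan2(R[1,0],R[0,0]);print("stand",o,yaw,np.degrees(yaw));print((W-(S@R.T+o)).round(1).tolist())
b=g(82,175,104);fl=g(137,238,8);print("barrel top",b,"flange",fl)
for n,u,v,z in(("plain",205,242,105),("top",472,212,105),("red",147,162,105)):print(n,ray(f,u,v,z)[:2])
m=R.T@((b+fl)[:2]/2-o);print("barrel in stand",m)
print("mouth approach pts",[ (R@np.array([x,0])+o).round(1).tolist() for x in(-130,-55,0)])
fs=vision.grab_frame("scene");print(proj(fs,[*o,26]),proj(fs,[*b[:2],105]),proj(fs,[*fl[:2],8]))
E
```

```text
stand [651.70680514  66.06387459] 0.2879318327775669 16.497278805621164
[[0.4, -0.1], [-0.6, -0.1], [0.6, 1.7], [1.2, -0.6], [-0.5, -2.6], [-1.1, 1.6]]
barrel top [651.8338106  256.85467333 104.        ] flange [649.52831756 256.26612424   8.        ]
plain [460.9683814  259.21365476]
top [ 510.63102728 -257.98483858]
red [619.17205805 371.96141181]
barrel in stand [ 53.11174649 182.94567571]
mouth approach pts [[527.1, 29.1], [599.0, 50.4], [651.7, 66.1]]
(np.float64(351.7140510181953), np.float64(297.2329403949181)) (np.float64(435.2221572798838), np.float64(250.8305136305976)) (np.float64(427.4502506486999), np.float64(276.1896207347728))
```

```bash
python3 -m inch '[-0.143,-0.152,-0.02,0,0,0,1, -0.143,-0.152,-0.02,0,0,0,1, -0.143,-0.152,-0.02,0,0,0,1, -0.143,-0.152,-0.02,0,0,0,1, -0.467,-0.104,0,0,0,0,1, -0.467,-0.104,0,0,0,0,1, -0.467,-0.104,0,0,0,0,1, -0.467,-0.104,0,0,0,0,1, -0.467,-0.104,0,0,0,0,1, -0.467,-0.104,0,0,0,0,1, -0.467,-0.104,0,0,0,0,1, -0.467,-0.104,0,0,0,0,1]' 40
python3 - <<'E'
from h import *
s=status.observe();p=np.array(s["tcp_pos"]);R=np.array(s["ee_rot"])
print(s["clock"],p,R.round(3).tolist(),R.T@(np.array([650.5,256.5,72])-p))
f=vision.grab_frame("scene");cv2.imwrite("pics/s1.png",f["color"])
E
```

```text
clock: 1.4
tcp_pos: [654.1, 253.4, 248.7]
ee_rot: [[-0.892, 0.452, 0.0], [0.452, 0.892, -0.002], [-0.001, -0.002, -1.0]]
contact_force: [0.4, -0.5, -0.8]
opening: 85.5
finger_force: 0.0
1.4 [654.05699436 253.37182877 248.74984495] [[-0.892, 0.452, 0.0], [0.452, 0.892, -0.002], [-0.001, -0.002, -1.0]] [  4.77998333   1.54558784 176.74192562]
```

View pics/s1.png

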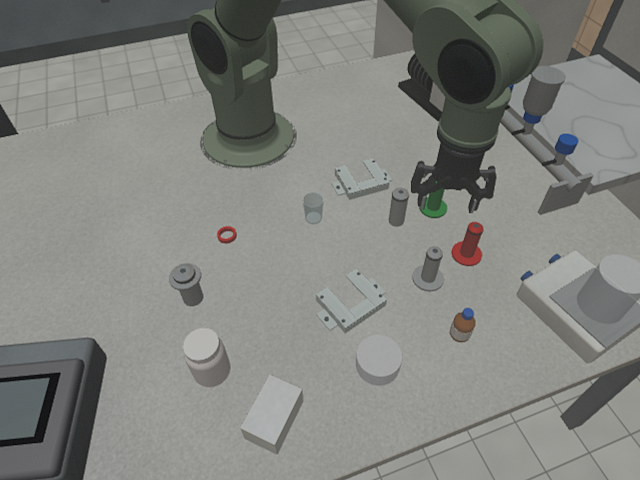

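The gripper appears at about (455,190), above and left of the barrel. I'll check that against the projection, then descend part-way.

```bash
python3 -m inch '[0.005,0.002,0.05,0,0,0,1, 0.005,0.002,0.09,0,0,0,1, 0.005,0.002,0.09,0,0,0,1, 0.005,0.002,0.09,0,0,0,1]'
python3 - <<'E'
from h import *
s=status.observe();p=np.array(s["tcp_pos"]);R=np.array(s["ee_rot"])
f=vision.grab_frame("scene")
print(s["clock"],p,R.T@(np.array([650.5,256.5,72])-p),proj(f,p),proj(f,p+R[:,1]*42+R[:,2]*10),proj(f,p-R[:,1]*42+R[:,2]*10),proj(f,[654,253.4,248]))
c=f["color"][130:310,340:540];cv2.imwrite("pics/s2.png",cv2.resize(c,None,fx=3,fy=3,interpolation=cv2.INTER_CUBIC))
E
```

```text
clock: 1.85
tcp_pos: [647.0, 261.6, 161.3]
ee_rot: [[-0.895, 0.447, -0.0], [0.447, 0.895, 0.0], [0.0, -0.0, -1.0]]
contact_force: [1.1, 0.0, 0.1]
opening: 85.6
finger_force: 0.0
1.85 [646.95235805 261.5636435  161.32212361] [-5.45349606 -2.93706957 89.32133574] (np.float64(440.65660612758006), np.float64(231.63880270682694)) (np.float64(460.3203832811682), np.float64(236.32145737968733)) (np.float64(419.44784961894004), np.float64(233.1833982816682)) (np.float64(446.6475892523603), np.float64(206.15203321259492))
```

View pics/s2.png

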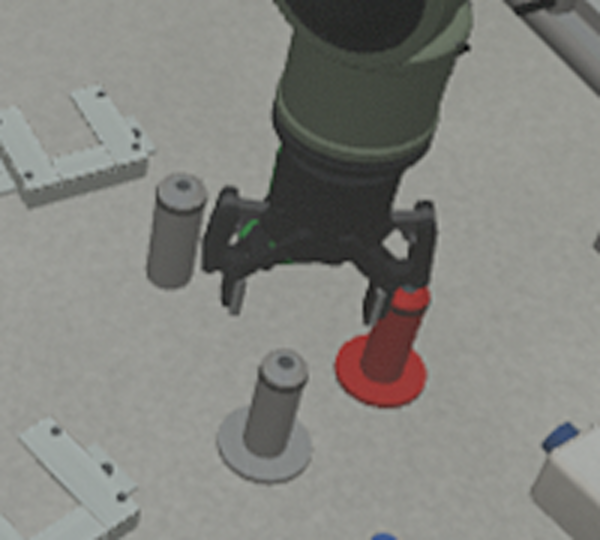

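The fingertips, at about image (418,233) and (465,237), match the prediction, and the barrel is straight below. I'll descend and close.

```bash
python3 -m inch '[-0.005,-0.003,0.02,0,0,0,1, -0.005,-0.003,0.05,0,0,0,1, -0.005,-0.003,0.075,0,0,0,1, -0.005,-0.003,0.089,0,0,0,1, -0.005,-0.003,0.089,0,0,0,1, -0.005,-0.003,0.089,0,0,0,1, -0.005,-0.003,0.089,0,0,0,0.6]' 40
python3 - <<'E'
from h import *
s=status.observe();p=np.array(s["tcp_pos"]);R=np.array(s["ee_rot"])
print(R.T@(np.array([650.5,256.5,72])-p),s["opening"])
E
python3 -m inch '[0,0,0,0,0,0,0, 0,0,0,0,0,0,0, 0,0,0,0,0,0,0, 0,0,0,0,0,0,0, 0,0,0,0,0,0,0, 0,0,0,0,0,0,0, 0,0,0,0,0,0,0, 0,0,0,0,0,0,0]' 50
```

```text
clock: 2.6
tcp_pos: [651.2, 256.5, 73.2]
ee_rot: [[-0.894, 0.447, 0.002], [0.447, 0.894, 0.001], [-0.002, 0.002, -1.0]]
contact_force: [-0.5, 0.1, 0.4]
opening: 73.2
finger_force: 0.0
[ 0.6152803  -0.30585348  1.22530635] 73.17515973293133
clock: 3.4
tcp_pos: [650.6, 256.4, 71.9]
ee_rot: [[-0.894, 0.447, 0.001], [0.447, 0.894, 0.0], [-0.001, 0.001, -1.0]]
contact_force: [0.8, 0.8, 6.8]
opening: 33.2
finger_force: 49.0
```

Gripped at 33 mm. I'll lift 50 mm and carry it to a point in front of the slot mouth.

```bash
python3 -m inch '[0,0,-0.02,0,0,0,0, 0,0,-0.05,0,0,0,0, 0,0,-0.06,0,0,0,0, 0.002,-0.02,-0.06,0,0,0,0, 0.003,-0.055,-0.06,0,0,0,0, 0.004,-0.095,-0.06,0,0,0,0, 0.005,-0.135,-0.06,0,0,0,0, 0.006,-0.175,-0.06,0,0,0,0, 0.008,-0.215,-0.06,0,0,0,0, 0.009,-0.245,-0.06,0,0,0,0, 0.009,-0.2585,-0.06,0,0,0,0, 0.009,-0.2585,-0.06,0,0,0,0]' 80
python3 -m inch '[0,0,0.015,0,0,0,0, 0,0,0.035,0,0,0,0, 0,0,0.05,0,0,0,0, 0,0,0.055,0,0,0,0, 0,0,0.055,0,0,0,0, 0,0,0.055,0,0,0,0]'
python3 - <<'E'
from h import *
s=status.observe();p=np.array(s["tcp_pos"]);R=np.array(s["ee_rot"]);y=.288
o=np.array([651.7,66.06]);a=np.array([np.cos(y),np.sin(y)])
for x in(-130,-55,0):print(x,R.T@(np.array([*(o+a*x),77])-p))
f=vision.grab_frame("top");c=f["color"][110:260,230:380];cv2.imwrite("pics/t3.png",cv2.resize(c,None,fx=4,fy=4,interpolation=cv2.INTER_CUBIC))
f=vision.grab_frame("scene");c=f["color"][200:350,240:440];cv2.imwrite("pics/s3.png",cv2.resize(c,None,fx=4,fy=4,interpolation=cv2.INTER_CUBIC))
E
```

```text
clock: 4.6
tcp_pos: [525.9, 27.2, 131.1]
ee_rot: [[-0.893, 0.45, -0.001], [0.45, 0.893, -0.001], [0.0, -0.001, -1.0]]
contact_force: [0.5, -0.3, -2.6]
opening: 32.6
finger_force: 79.9
clock: 5.2
tcp_pos: [527.0, 29.4, 76.7]
ee_rot: [[-0.895, 0.447, 0.001], [0.447, 0.895, 0.0], [-0.0, 0.0, -1.0]]
contact_force: [0.8, -0.8, -2.5]
opening: 32.6
finger_force: 79.9
-130 [-0.1584828  -0.22631927 -0.29295955]
-55 [-54.96321808  50.97367476  -0.25293392]
0 [-95.15335728  88.52033705  -0.22358179]
```

View pics/s3.png

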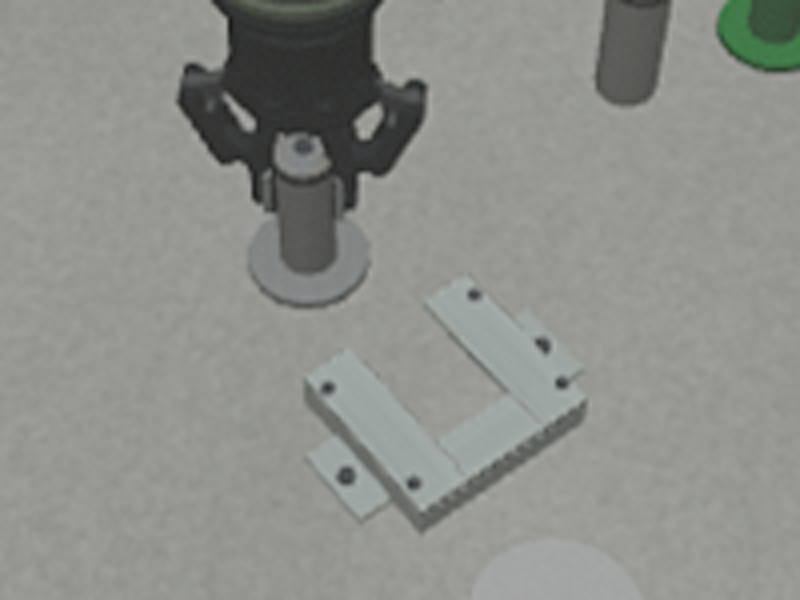

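The barrel hangs upright in front of the mouth, with its flange at crop (308,258) and lined up with the slot. I'll slide it in at a 5 mm lift.

```bash
python3 -m inch '[-0.011,0.0105,0,0,0,0,0, -0.022,0.0205,0,0,0,0,0, -0.033,0.031,0,0,0,0,0, -0.044,0.041,0,0,0,0,0, -0.053,0.049,0,0,0,0,0, -0.06,0.056,0,0,0,0,0, -0.066,0.061,0,0,0,0,0, -0.066,0.061,0,0,0,0,0]'
python3 - <<'E'
from h import *
s=status.observe();p=np.array(s["tcp_pos"]);R=np.array(s["ee_rot"]);y=.288
o=np.array([651.7,66.06]);a=np.array([np.cos(y),np.sin(y)])
for x in(0,):print(x,R.T@(np.array([*(o+a*x),72.])-p))
f=vision.grab_frame("scene");c=f["color"][215:335,290:410];cv2.imwrite("pics/s4.png",cv2.resize(c,None,fx=5,fy=5,interpolation=cv2.INTER_CUBIC))
E
```

```text
clock: 6.1
tcp_pos: [613.6, 54.3, 76.5]
ee_rot: [[-0.894, 0.447, 0.001], [0.447, 0.894, 0.0], [-0.001, 0.0, -1.0]]
contact_force: [0.2, -0.5, -3.5]
opening: 32.6
finger_force: 79.9
0 [-28.77930986  27.57806173   4.49023897]
```

View pics/s4.png

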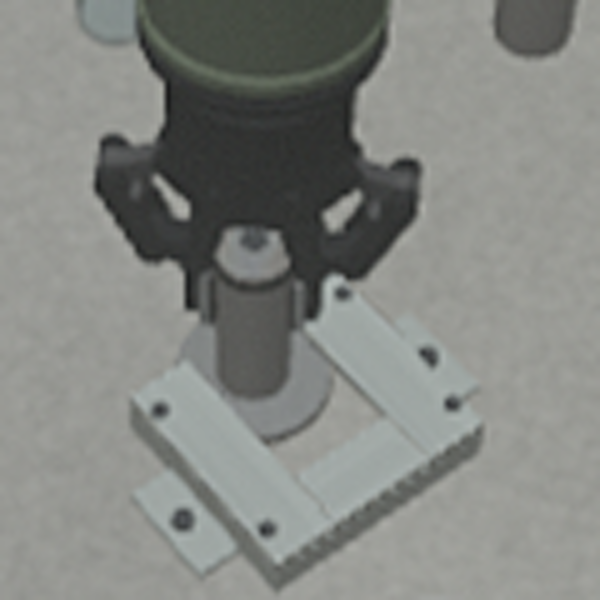

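The flange is passing under the plate and the barrel, at crop (255,320), is centred in the slot. I'll go on to the end and lower it.

```bash
python3 -m inch '[-0.008,0.0075,0,0,0,0,0, -0.016,0.015,0,0,0,0,0, -0.023,0.022,0,0,0,0,0, -0.028,0.027,0,0,0,0,0, -0.028,0.027,0,0,0,0,0, -0.028,0.027,0.002,0,0,0,0, -0.028,0.027,0.004,0,0,0,0, -0.028,0.027,0.005,0,0,0,0, -0.028,0.027,0.005,0,0,0,0]'
python3 - <<'E'
from h import *
f=vision.grab_frame("scene");c=f["color"][215:335,290:410];cv2.imwrite("pics/s5.png",cv2.resize(c,None,fx=5,fy=5,interpolation=cv2.INTER_CUBIC))
E
```

```text
clock: 7.05
tcp_pos: [649.8, 65.5, 71.9]
ee_rot: [[-0.894, 0.448, -0.0], [0.448, 0.894, -0.0], [0.0, -0.0, -1.0]]
contact_force: [-4.1, 0.3, 7.6]
opening: 32.4
finger_force: 80.6
```

View pics/s5.png

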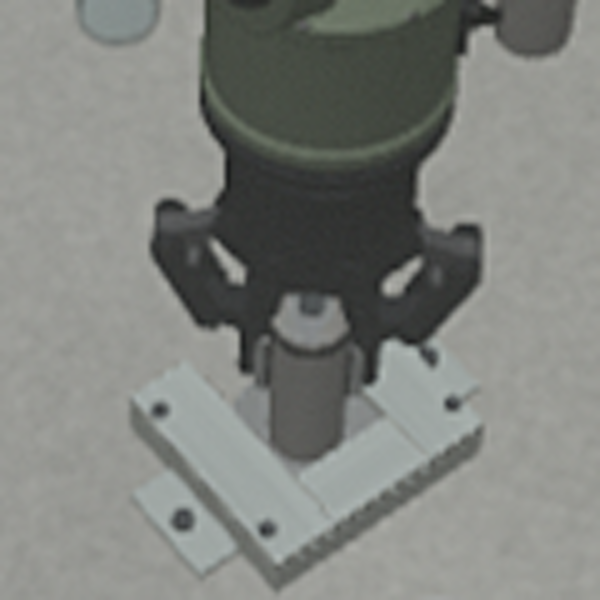

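The barrel stands at the slot end, upright with its flange under the plate, and the contact force shows it is on the worktop. I'll release and go up.

```bash
python3 -m inch '[0,0,0,0,0,0,0.5, 0,0,0,0,0,0,0.6, 0,0,0,0,0,0,0.9, 0,0,0,0,0,0,0.9, 0,0,0,0,0,0,0.9, 0,0,0,0,0,0,0.9, 0,0,-0.02,0,0,0,0.9, 0,0,-0.05,0,0,0,0.9, 0,0,-0.09,0,0,0,0.9, 0,0,-0.13,0,0,0,0.9, 0,0,-0.13,0,0,0,0.9]'
python3 -m inch '[0.05,-0.04,-0.02,0,0,0,0.9, 0.09,-0.08,-0.02,0,0,0,0.9, 0.12,-0.11,-0.02,0,0,0,0.9, 0.12,-0.11,-0.02,0,0,0,0.9]'
python3 - <<'E'
from h import *
f=vision.grab_frame("scene");c=f["color"][215:335,290:410];a=cv2.resize(c,(400,400),interpolation=cv2.INTER_CUBIC)
g=vision.grab_frame("top");b=cv2.resize(g["color"][110:200,260:350],(400,400),interpolation=cv2.INTER_CUBIC)
cv2.imwrite("pics/e.png",np.hstack([a,b]))
y=.288;print(proj(g,[651.7,66.06,105]),proj(f,[651.7,66.06,105]))
E
```

```text
clock: 8.2
tcp_pos: [652.3, 65.8, 206.8]
ee_rot: [[-0.894, 0.448, 0.008], [0.448, 0.894, 0.001], [-0.006, 0.005, -1.0]]
contact_force: [0.5, -0.1, -0.4]
opening: 76.8
finger_force: 0.0
clock: 8.6
tcp_pos: [489.5, 19.3, 221.4]
ee_rot: [[-0.894, 0.449, -0.002], [0.449, 0.894, -0.0], [0.001, -0.001, -1.0]]
contact_force: [0.2, -0.1, -0.0]
opening: 76.8
finger_force: 0.0
(np.float64(303.48905751465406), np.float64(142.86983031275798)) (np.float64(353.1188481074946), np.float64(276.38907928583))
```

View pics/e.png

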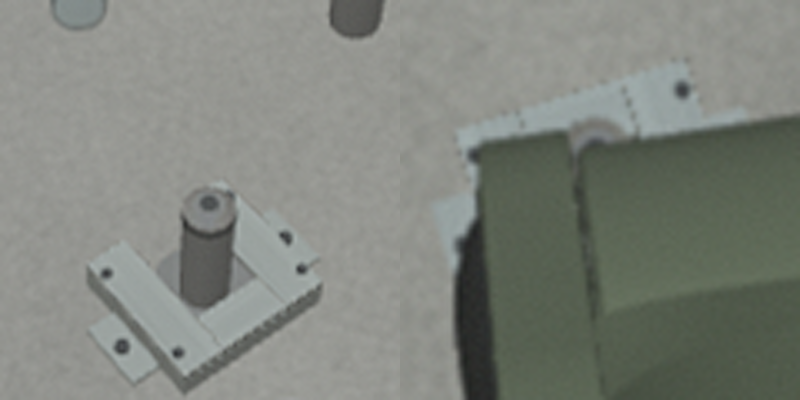

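The barrel top is at scene (352.4,275.9), against a predicted (353.1,276.4) for the stand origin. That puts it within about 2 mm of its place, upright, with its flange under the plate.

```bash
python3 -c "from rig import ctrl; print(ctrl.close_job())"
```

```text
the job is handed in; nothing more can be done
None
```

The foot-flanged barrel stands upright at the end of the stand's slot, released, with its flange under the plate and within about 2 mm of its place by my last picture; the job is handed in (about 9 s on the clock), but no verdict came back.

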